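# Press a connector block flush into a cover and latch it

### The job

Fit the blue connector block into the empty recess of the grey cover: lay it in the mouth of the recess without dropping it and press it down until it is fully home, flush with the cover's top. Then push the red tab of the steel slide latch all the way towards the block so that the bar locks over its end, and let go. Leave the tape roll, bracket and wrench where they are.

Things in the scene. Friction and masses are not known exactly. Their poses are not given: they have to be found in the camera images.
- cover: light grey plastic cover fixed to the bench, at left or right, turned up to 0.35 rad. Origin: under the recess centre, at bench level; z up. Spans x -60 to 60, y -85 to 140 mm; flat top 44 mm above the bench; on a 6 mm jig plate 15 mm wider all round. Its open-topped recess is 49 (x) by 115 mm (y), 36 mm deep (floor 8 mm above the bench), centred on the origin
- recess_mouth (a point): centre of the recess's mouth, level with the cover's top (44 mm above the bench); axes as the cover's
- pad (a joint): yellow ejector pad on the recess floor, 26 (x) by 60 mm (y), central; in m. 0 = up, its top 16 mm above the floor, so a block laid on it stands 16 mm proud of the cover; 0.016 = level with the floor. Friction holds it anywhere: about 8 N pushes it down, it does not spring back. Starts at 0 to 0.002
- latch (a joint): slide latch on the cover's top beyond the recess's +y end, in m; slides along the cover's -y. 0 = open, clear of the recess; 0.024 = shut at its stop, bar 16 mm over the block's end. Starts at 0 to 0.004; takes 2.5 N; stays where left. Steel bar 32 mm wide, 5 thick, runs 2.5 mm above the cover's top between rails 9 mm high: it closes only over a flush block
- latch_tab (a point): centre of the latch's upright red tab: 30 mm in the cover's x, 12 mm in its y, 30 mm tall, the top 15 mm above this point (82 mm above the bench). With the latch at 0 it lies 97 mm from the recess centre along the cover's +y. It moves with the latch; axes as the cover's
- insert: blue plastic connector block with brass terminals, 44 (x) by 110 (y) by 36 mm (z), 0.14 to 0.28 kg, loose, lying flat on the bench. Origin: its centre. Fits the recess with 2.5 mm to spare on each side, either way round. Flush when its centre is 18 mm below the recess mouth
- tape: bystander: white tape roll lying flat, 100 mm across, 48 mm high; origin at the centre of its underside
- bracket: bystander: flat aluminium bracket, 60 by 90 mm, 26 mm high at its flange; origin at the centre of its underside
- wrench: bystander: steel wrench lying flat on the bench beyond the work, well away from the recess
Not all that is in view belongs to the job. There is more than one size of the insert; the one meant has the size given above.

How it is judged:
On the way:
1. the block is pressed flush into the recess (within 2 mm) while the latch is still open (horizontal distance between insert and recess_mouth below 0.005 m and z of insert in the frame of recess_mouth below -0.016 m and angle between insert's own z axis and vertical below 0.05 rad and value of joint latch below 0.012 m), for 0.2 s.
At the end, for the whole second after the job is handed in: The block lies upright in the recess, at rest, its top within 2 mm of the cover's top, level within 0.05 rad, its long side along the recess, and the latch is shut to at least 19 of its 24 mm (horizontal distance between insert and recess_mouth below 0.005 m and z of insert in the frame of recess_mouth below -0.016 m and angle between insert's own z axis and vertical below 0.05 rad and angle between the y axis of insert and the y axis of cover, either way round below 0.12 rad and value of joint latch above 0.019 m and linear speed of insert below 0.02 m/s); the robot touches nothing.
It fails at once if the block is dropped (falls out of the fingers faster than 0.7 m/s, that is from more than about 25 mm) (linear speed of insert above 0.7 m/s and contact force between the fingers and insert below 0.2 N).
It fails at once if the tape roll is moved more than 30 mm (distance of tape from where it was at the start of the episode above 0.03 m).
It fails at once if the bracket is moved more than 30 mm (distance of bracket from where it was at the start of the episode above 0.03 m).
It fails at once if the wrench is moved more than 30 mm (distance of wrench from where it was at the start of the episode above 0.03 m).
It also fails if it takes over 58 s, if anything falls off the work surface, if the arm or the gripper's body presses on something with over 40 N, if the wrist force passes 120 N, or if a joint passes its speed limit or range.

### The arm

A 7-joint arm with a two-finger parallel gripper is mounted at the origin on the work surface. World frame = base frame: x ahead of the robot, y to its left, z up, the work surface at z = 0. Lengths are in m, angles in rad, forces in N, time in s.
With the tool pointing down it reaches from about 0.425 to 0.95 m from the base axis. Payload 4.7 kg.
Tool frame: the origin (TCP) lies on the centre line of the jaws, within the pads' length; the fingertips stand 25 mm ahead of it and the grasp point (between the pads) lies 6 mm ahead of it; z points along the fingers, y is the direction in which the jaws open and shut (so a half turn about z gives the same grasp; the last joint's range is limited). The gripper opens to 85 mm and grips with 20 to 120 N. Pads are 22 mm wide; open, the fingers measure 114 mm over their backs; the gripper's body (76 mm by 85 mm) begins 54 mm behind the grasp point. The pads swing forward as they close: fully open they stand 13 mm farther back than shut.
Start: joints at [-1.307, 0.469, -0.049, 1.532, 0.024, 1.141, -0.082], TCP at [0.195, 0.646, 0.256] pointing down, gripper open.
Joint ranges: [-2.59, 2.59], [-0.33, 1.99], [-1.39, 1.29], [0.1, 2.45], [-1.04, 4.18], [0.21, 1.99], [-2.66, 2.66]. Speed limits (rad/s): [2.57, 2.57, 3.14, 3.14, 3.14, 3.14, 3.14].

### API

Orientations are given as a unit quaternion [x, y, z, w].
In Python, from rig import ctrl, cams gives the robot as it stands. Calls block until the motion is done:
- ctrl.move_to(position, orientation): joint-space move of the TCP to a pose.
- ctrl.move_linear(position, rate=0.15, rotation=None, force_limit=None): straight line of the TCP; rotation=None keeps the orientation; rate is the mean speed in m/s. With force_limit (N) it stops when the force on the tool has changed by that much, and returns True; else False.
- ctrl.set_joints(angles): joint-space move.
- ctrl.move_gripper(opening, effort=None): finger opening in m; effort is the grip in N (None keeps the last); returns when the fingers have stopped.
- ctrl.dwell(seconds).
- ctrl.inverse_kinematics(position, orientation): joint angles nearest the present ones, or None.
- cams.get_image(name): name is "scene" or "top" or "wrist"; returns the picture (384x512x3 uint8, red, green, blue); there is no depth.
- cams.get_calibration(name): a dict with "fovy" (degrees; the focal length in pixels is half the picture's height over the tangent of half this angle, whatever the lens; pixels are square), "cx", "cy" (the principal point, pixels), "R" (3x3) and "t" (3): a world point X has camera coordinates R X + t; the wrist camera has in their place "tool_from_camera" (4x4, takes a point from camera to tool coordinates, whose origin is the TCP and whose axes are the flange's). Camera axes: x right, y down, z forward; pixel columns grow to the right and rows downward; lengths in m; the calibration is good to about 2 mm. A picture is of the moment at which its call begins: read the wrist's pose just before it. get_calibration takes no time and is no camera call.
A pose or a line that the arm cannot do raises ctrl.PlanningError and nothing moves.
- ctrl.sign_off(): hands the job in, once; it reports no verdict.
Readings, each from a call of its own:
- ctrl.current_time(): time.
- ctrl.current_q(): joint angles.
- ctrl.current_joint_vel(): joint speeds.
- ctrl.current_joint_torque(): joint torques, N m.
- ctrl.current_eef_pos(): TCP position.
- ctrl.current_ee_rot(): TCP orientation.
- ctrl.current_ft_force(): force on the tool from outside, world axes, zero at the start.
- ctrl.current_torque(): the same for the moment, N m.
- ctrl.current_width(): finger opening in m.
Only numpy, scipy, OpenCV 4.12 (cv2) and the standard library are available. Lean on these libraries where they do the work, as an engineer would, in place of code of your own. Each camera call takes 0.05 s, during which the arm holds its last target. There are 200 camera calls.

## Working session

There is one attempt and no reset: what is moved stays moved. The work goes in short steps, each a Python script; the robot and the scene stay as the last script left them, time stands still between calls to the robot, and variables do not carry over. Pictures are saved under pics/ and viewed, about 8 in all and at most 12, crops included, and the job is handed in when it is done.

```bash
mkdir -p pics; ls; python3 - <<'E'
from rig import ctrl, cams
import cv2, numpy as np
a=[]
for n in ["scene","top"]:
    im=cams.get_image(n); cv2.imwrite(f"pics/{n}0.png",im[:,:,::-1]); c=cams.get_calibration(n); print(n,{k:np.round(v,4).tolist() for k,v in c.items() if not isinstance(v,str)})
w=cams.get_image("wrist");cv2.imwrite("pics/wrist0.png",w[:,:,::-1])
c=cams.get_calibration("wrist");print(c)
s=cv2.imread("pics/scene0.png");t=cv2.imread("pics/top0.png")
cv2.imwrite("pics/both.png",cv2.resize(t,(800,600),interpolation=cv2.INTER_CUBIC))
print(ctrl.current_ee_rot(),ctrl.current_eef_pos(),ctrl.current_width(),ctrl.current_time())
E
```

```text
pics
scene {'fovy': 52.2917, 'cx': 252.0108, 'cy': 189.265, 'R': [[0.6921, 0.7217, 0.0115], [0.4997, -0.4676, -0.7291], [-0.5208, 0.5104, -0.6843]], 't': [-0.46, -0.2126, 1.2294]}
top {'fovy': 52.3265, 'cx': 256.0482, 'cy': 190.5931, 'R': [[-0.0035, -1.0, -0.0003], [-0.997, 0.0035, -0.0777], [0.0777, 0.0, -0.997]], 't': [0.0557, 0.6216, 0.9228]}
{'fovy': 60.04821491038742, 'cx': 251.35228333916797, 'cy': 195.33279129383243, 'tool_from_camera': array([[ 1.18275729e-04, -9.57512372e-01, -2.88392168e-01,
         7.30294776e-02],
       [ 9.99999991e-01,  1.30906162e-04, -2.45101703e-05,
         3.08770599e-04],
       [ 6.12211031e-05, -2.88392163e-01,  9.57512379e-01,
        -1.17481503e-01],
       [ 0.00000000e+00,  0.00000000e+00,  0.00000000e+00,
         1.00000000e+00]])}
[ 1.45865334e-01  9.89304174e-01 -7.40463636e-04 -8.14342582e-05] [0.19470312 0.6458919  0.25549494] 0.08543737852387903 0.15
```

View pics/both.png

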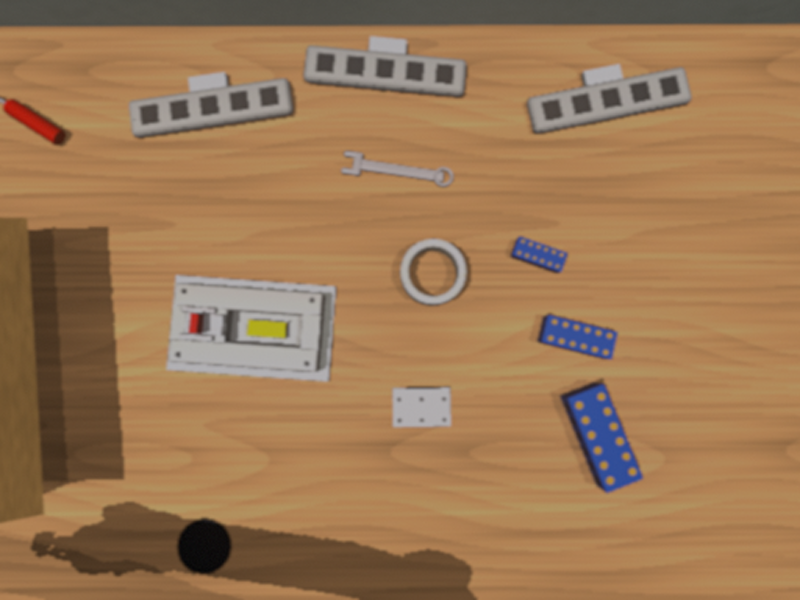

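View pics/scene0.png

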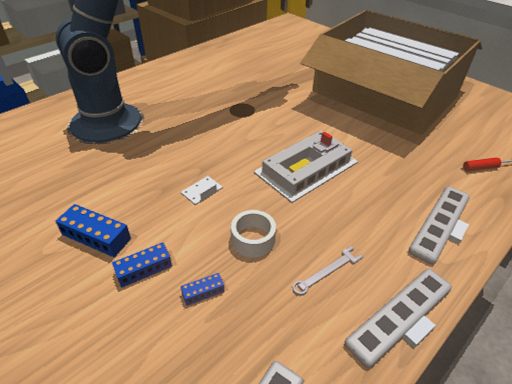

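The scene has three blue blocks, at about (540,254), (578,337) and (601,436) in the enlarged top view. By scale (~690 px/m) they are about 75, 107 and 150 mm long, so the middle one fits 110x44. The cover is at (250,328) with its latch on the left (+y world). I'll measure these and confirm with a crop.

```bash
cat > h.py <<'E'
import numpy as np, cv2
from rig import ctrl, cams
from scipy.spatial.transform import Rotation as Ro
def grab(n):
    c=cams.get_calibration(n)
    if n=="wrist":
        T=np.eye(4);T[:3,:3]=Ro.from_quat(ctrl.current_ee_rot()).as_matrix();T[:3,3]=ctrl.current_eef_pos()
        M=np.linalg.inv(T@c["tool_from_camera"]);c["R"],c["t"]=M[:3,:3],M[:3,3]
    c["f"]=192/np.tan(np.radians(c["fovy"])/2)
    return cams.get_image(n),c
def cast(uv,z,c):
    uv=np.atleast_2d(np.asarray(uv,float))
    d=np.c_[(uv[:,0]-c["cx"])/c["f"],(uv[:,1]-c["cy"])/c["f"],np.ones(len(uv))]@c["R"]
    o=-c["R"].T@c["t"]
    return (o+d*((z-o[2])/d[:,2])[:,None])[:,:2]
def proj(X,c):
    p=np.atleast_2d(X)@np.asarray(c["R"]).T+c["t"]; return p[:,:2]/p[:,2:]*c["f"]+[c["cx"],c["cy"]]
RNG={"blue":((105,120,50),(130,255,255)),"yellow":((22,120,80),(35,255,255)),"red":((0,150,80),(6,255,255))}
def blobs(im,col,amin=60):
    m=cv2.inRange(cv2.cvtColor(im,cv2.COLOR_RGB2HSV),*map(np.array,RNG[col]))
    m=cv2.morphologyEx(m,cv2.MORPH_CLOSE,np.ones((7,7)) if col=="blue" else np.ones((3,3)))
    cs=[k for k in cv2.findContours(m,0,cv2.CHAIN_APPROX_NONE)[0] if cv2.contourArea(k)>amin]
    return cs
def rect(k,z,c):
    """min-area rectangle of contour cast on plane z: centre, long, short, angle of long side"""
    p=cast(k[:,0,:],z,c).astype(np.float32)*1000
    b=cv2.boxPoints(cv2.minAreaRect(p))/1000; e=[b[1]-b[0],b[2]-b[1]]
    e.sort(key=np.linalg.norm); l=e[1]
    if l[1]<0:l=-l
    return b.mean(0),np.linalg.norm(l),np.linalg.norm(e[0]),np.arctan2(l[1],l[0])
def quat(a):  # tool down, tool y at right angles to the direction a (long side)
    x=np.array([np.cos(a),np.sin(a),0]);z=np.array([0,0,-1.]);return Ro.from_matrix(np.c_[x,np.cross(z,x),z]).as_quat()
E
python3 - <<'E'
from h import *
im,c=grab("top")
for col,z in (("blue",.036),("yellow",.023),("red",.082)):
    for k in blobs(im,col,20): print(col,k[:,0].mean(0).round(),[np.round(v,4) for v in rect(k,z,c)])
cv2.imwrite("pics/crop.png",cv2.resize(im[130:330,310:440,::-1],None,fx=3,fy=3,interpolation=cv2.INTER_CUBIC))
for p in ((.5,.25),(.5,-.1)):
  for a in (np.pi/2,-np.pi/2): print(p,a,ctrl.inverse_kinematics([*p,.3],quat(a)))
E
```

```text
blue [386. 280.] [array([ 0.4097, -0.2514], dtype=float32), np.float32(0.1501), np.float32(0.06), np.float32(0.372)]
blue [370. 215.] [array([ 0.5609, -0.217 ], dtype=float32), np.float32(0.1076), np.float32(0.0411), np.float32(1.321)]
blue [345. 163.] [array([ 0.6875, -0.1597], dtype=float32), np.float32(0.0766), np.float32(0.0285), np.float32(1.2408)]
yellow [171. 210.] [array([0.576 , 0.2602], dtype=float32), np.float32(0.0598), np.float32(0.0237), np.float32(1.4962)]
red [124. 206.] [array([0.5822, 0.3519], dtype=float32), np.float32(0.0251), np.float32(0.0113), np.float32(0.0222)]
red [20. 76.] [array([0.8865, 0.6029], dtype=float32), np.float32(0.0953), np.float32(0.0224), np.float32(1.003)]
(0.5, 0.25) 1.5707963267948966 [-0.86869964  0.24747727  0.4035077   1.7767285  -0.10611624  1.13869942
 -0.43166833]
(0.5, 0.25) -1.5707963267948966 [-0.40851878  0.24986292 -0.15908666  1.75072936  0.04303784  1.14437715
  2.56103812]
(0.5, -0.1) 1.5707963267948966 [-0.619229    0.19382978  0.85996852  1.89796691 -0.16277379  1.12147245
  0.30259231]
(0.5, -0.1) -1.5707963267948966 None
```

View pics/crop.png

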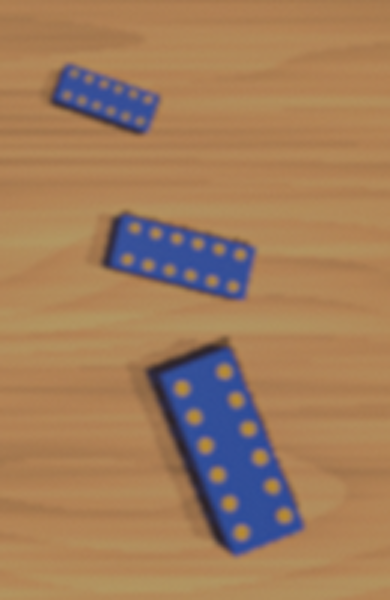

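The crop shows three blocks. The middle one, at top-view pixel (370,215), measures 108x41 mm and has two rows of six terminals. That matches 110x44; the others are 150x60 and 77x29. Next I'll take close wrist looks above the cover and above the block.

```bash
python3 - <<'E'
from h import *
ctrl.move_to([.576,.260,.24],quat(1.50)); ctrl.dwell(.2)
im,c=grab("wrist"); np.savez("cov.npz",im=im,R=c["R"],t=c["t"],f=c["f"],cx=c["cx"],cy=c["cy"])
a=im
for col,z in (("yellow",.023),("red",.082)):
    for k in blobs(im,col): print(col,k[:,0].mean(0).round(),[np.round(v,4) for v in rect(k,z,c)])
ctrl.move_to([.561,-.217,.22],quat(1.321)); ctrl.dwell(.2)
im,c=grab("wrist")
for k in blobs(im,"blue"): print("blue",k[:,0].mean(0).round(),[np.round(v,4) for v in rect(k,.036,c)])
cv2.imwrite("pics/w1.png",np.vstack([a,im])[:,:,::-1][:, :])
cv2.imwrite("pics/w1.png",cv2.resize(np.hstack([a,im])[:,:,::-1],(800,300),interpolation=cv2.INTER_AREA))
print(ctrl.current_time())
E
```

```text
yellow [250. 166.] [array([0.575 , 0.2642], dtype=float32), np.float32(0.0597), np.float32(0.0248), np.float32(1.4903)]
blue [114. 241.] [array([ 0.4108, -0.2477], dtype=float32), np.float32(0.1722), np.float32(0.0621), np.float32(0.3746)]
blue [250. 175.] [array([ 0.5608, -0.2157], dtype=float32), np.float32(0.1092), np.float32(0.0426), np.float32(1.3171)]
blue [372.  81.] [array([ 0.683 , -0.1597], dtype=float32), np.float32(0.0766), np.float32(0.0355), np.float32(1.2247)]
4.4
```

View pics/w1.png

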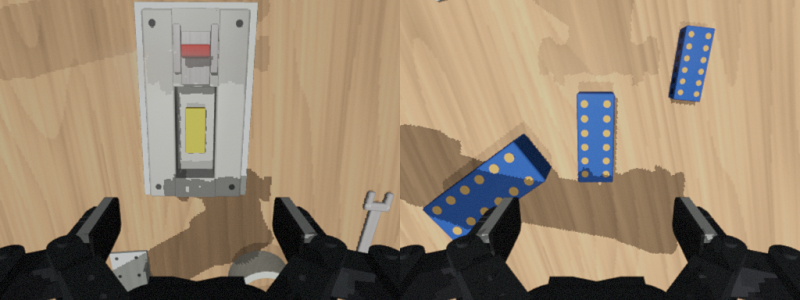

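The wrist view shows the cover's recess at about (193,130) and the block straight at (596,137) in the halved view. The two pad estimates differ by 4 mm in y, so I'll resolve that from the mouth edges. I'm grasping the block now and preparing a recess crop.

```bash
python3 - <<'E'
from h import *
q=quat(1.317); P=[.5608,-.2157]
ctrl.move_gripper(.070); ctrl.move_to([*P,.12],q)
print(ctrl.move_linear([*P,.043],rate=.08,force_limit=8)); print(ctrl.current_eef_pos())
ctrl.move_gripper(.02,effort=60); print("w",ctrl.current_width())
ctrl.move_linear([*P,.065],rate=.08); print("F",ctrl.current_ft_force(),ctrl.current_width())
ctrl.move_linear([*P,.20],rate=.15)
im,c=grab("wrist"); 
np.savez("held.npz",im=im)
d=np.load("cov.npz"); a=d["im"]
A=cv2.resize(a[95:245,195:305,::-1],None,fx=4,fy=4,interpolation=cv2.INTER_CUBIC)
cv2.imwrite("pics/rec.png",A); cv2.imwrite("pics/held.png",im[:,:,::-1]); print(ctrl.current_time())
E
```

```text
False
[ 0.56115758 -0.21598065  0.04346937]
w 0.04249600656278592
F [ 0.12394633  0.33028431 -2.13064716] 0.04286854039868046
8.1833
```

View pics/rec.png

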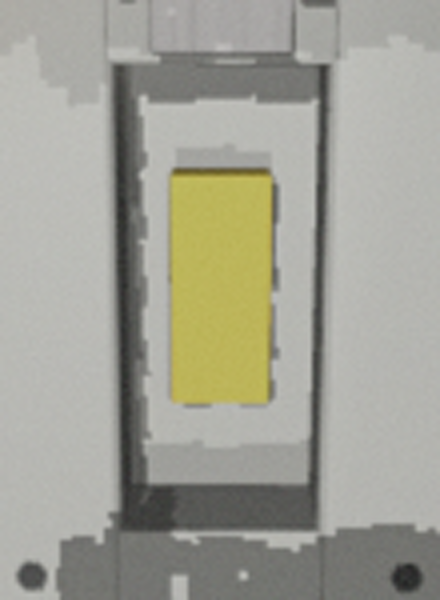

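View pics/held.png

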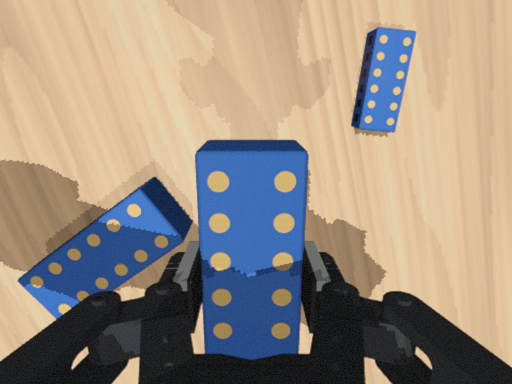

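The crop shows the mouth corners at (113,62), (328,62), (122,528) and (318,528). The held picture shows the block centred between the fingers, with the top face's front edge at row 152, columns 198 to 307. I'll convert these to positions.

```bash
python3 - <<'E'
from h import *
c=dict(np.load("cov.npz"))
uv=np.array([(113,62),(328,62),(122,528),(318,528)])/4+[195,95]
p=cast(uv,.044,c);print(p.round(4)); m=p.mean(0); d=p[:2].mean(0)-p[2:].mean(0)
print("mouth",m,"len",np.linalg.norm(d),"yaw",np.arctan2(d[1],d[0]),"w",np.linalg.norm(p[0]-p[1]),np.linalg.norm(p[2]-p[3]))
uv=np.array([(170,172),(271,172),(171,402),(269,402)])/4+[195,95]
p=cast(uv,.023,c);d=p[:2].mean(0)-p[2:].mean(0);print("pad",p.mean(0),np.linalg.norm(d),np.arctan2(d[1],d[0]))
# held front edge in tool frame
w=cams.get_calibration("wrist");T=w["tool_from_camera"];f=192/np.tan(np.radians(w["fovy"])/2)
for u in (198,252.5,307):
    r=T[:3,:3]@[(u-w["cx"])/f,(152-w["cy"])/f,1];o=T[:3,3];print("tool",o+r*(.0075-o[2])/r[2])
E
```

```text
[[0.5546 0.323 ]
 [0.6036 0.3196]
 [0.5462 0.2087]
 [0.5957 0.2053]]
mouth [0.57502101 0.26415621] len 0.11456419023919895 yaw 1.4996903445059546 w 0.049169202338830216 0.04968784782599505
pad [0.57493261 0.26391516] 0.0600004051890045 1.4986068701501467
tool [ 0.05313519 -0.01979879  0.0075    ]
tool [0.05313579 0.00080057 0.0075    ]
tool [0.05313638 0.02140366 0.0075    ]
```

```bash
python3 - <<'E'
from h import *
im=np.load("held.npz")["im"]
for r in (146,150,154,160,180,220):
    row=im[r].astype(int); b=np.where((row[:,2]>row[:,0]+40))[0]; b=b[(b>190)&(b<315)];print(r,b.min(),b.max())
print("col252",im[135:160,240].tolist())
y=1.499; q=quat(y); off=-.002
P=np.array([.5750,.2641])-off*np.array([np.cos(y),np.sin(y)])
ctrl.move_to([*P,.2],q); ctrl.move_linear([*P,.096],rate=.1); ctrl.dwell(.2)
print(P,ctrl.current_eef_pos(),Ro.from_quat(ctrl.current_ee_rot()).as_matrix()[:,0],ctrl.current_width())
im,c=grab("wrist");s,_=grab("scene")
np.savez("near.npz",im=im,s=s,**{k:c[k] for k in ("R","t","f","cx","cy")})
A=cv2.resize(im[:,120:390,::-1],(422,600),interpolation=cv2.INTER_CUBIC)
B=cv2.resize(s[110:220,230:370,::-1],(378,297),interpolation=cv2.INTER_CUBIC)
cv2.imwrite("pics/near.png",np.hstack([A,np.vstack([B,np.zeros((303,378,3),np.uint8)])])); print(ctrl.current_time())
E
```

```text
146 203 300
150 199 304
154 196 307
160 196 307
180 197 306
220 199 304
col252 [[215, 183, 147], [216, 185, 148], [215, 183, 146], [212, 182, 145], [177, 152, 131], [64, 68, 102], [25, 53, 101], [31, 57, 103], [33, 57, 102], [29, 52, 104], [33, 62, 106], [33, 57, 107], [32, 61, 109], [31, 61, 108], [30, 58, 108], [29, 66, 122], [45, 87, 155], [56, 104, 176], [57, 105, 178], [61, 109, 180], [60, 107, 182], [67, 114, 186], [65, 113, 185], [65, 114, 186], [65, 113, 185]]
[0.57514347 0.26609485] [0.5754525  0.26626191 0.09662287] [7.17129263e-02 9.97425055e-01 7.18535062e-04] 0.04239039618042442
11.4333
```

View pics/near.png

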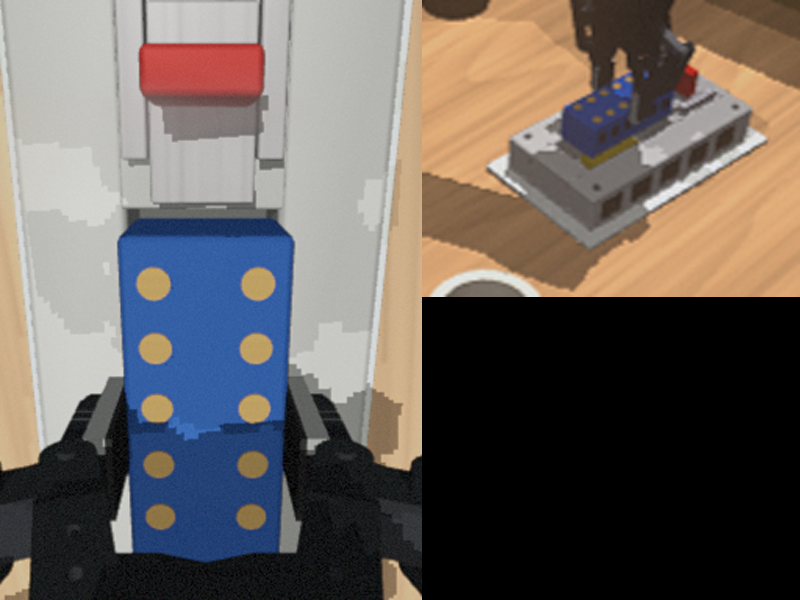

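The close view shows the mouth's +y edge at crop row ~207, columns 127 to 283. The block's lower front edge is at row ~219, columns 132 to 284, so it is well aligned. I'll quantify that from the full-resolution picture.

```bash
python3 - <<'E'
from h import *
c=dict(np.load("near.npz")); im=c["im"]; y=1.499
ex=np.array([np.sin(y),-np.cos(y)]);ey=np.array([np.cos(y),np.sin(y)]); m=np.array([.5750,.2641])
f=lambda uv,z:np.round([(cast(uv,z,c)-m)@ex*1e3,(cast(uv,z,c)-m)@ey*1e3],1).T
g=im.astype(int).sum(2)
print("col 250 rows126-156",g[126:156,250]); print("row136 L",g[136,195:212],"R",g[136,292:312]); print("row141 L",g[141,195:212],"R",g[141,292:312])
s=1.5625
for n,uv,z in (("mouth",[(127,207),(283,207)],.044),("blockbot",[(132,219),(284,219)],.0532),("blocktop",[(118,236),(294,236)],.0892)):
    print(n,f(np.array(uv)/s+[120,0],z))
E
```

```text
col 250 rows126-156 [547 551 534 428 270 299 325 357 315 311 309 314 315 276 189 166 170 141
 170 159 180 178 171 184 215 250 289 283 310 311]
row136 L [579 559 533 488 442 379 279 198 208 202 197 209 191 216 266 314 310] R [180 181 203 219 231 279 401 475 477 504 543 560 563 570 558 564 559 562
 565 565]
row141 L [572 562 537 497 459 394 307 206 199 196 194 174 171 175 184 158 157] R [144 173 165 170 170 279 410 473 495 520 545 564 567 565 560 567 560 559
 564 561]
mouth [[-24.6  57.8]
 [ 26.   57.8]]
blockbot [[-21.8  55.1]
 [ 25.1  55.1]]
blocktop [[-20.4  55.6]
 [ 22.2  55.6]]
```

Block-to-mouth alignment along y is good to about 0.3 mm. In x the block sits about +0.6 mm, so I'll shift it and lower with a force limit.

```bash
python3 - <<'E'
from h import *
y=1.499; ex=np.array([np.sin(y),-np.cos(y)])
P=np.array([.57514,.26605])-.0007*ex
ctrl.move_linear([*P,.090],rate=.05)
F0=ctrl.current_ft_force()
print(ctrl.move_linear([*P,.064],rate=.03,force_limit=6)); print(ctrl.current_eef_pos(),np.subtract(ctrl.current_ft_force(),F0))
im,c=grab("wrist");s,_=grab("scene")
A=cv2.resize(im[:,120:390,::-1],(422,600),interpolation=cv2.INTER_CUBIC)
B=cv2.resize(s[110:220,230:370,::-1],(378,297),interpolation=cv2.INTER_CUBIC)
cv2.imwrite("pics/low.png",np.hstack([A,np.vstack([B,np.zeros((303,378,3),np.uint8)])])); print(ctrl.current_time())
E
```

```text
True
[0.57421122 0.26602893 0.06736966] [-2.06689459 -0.39071173  6.8812617 ]
12.5167
```

View pics/low.png

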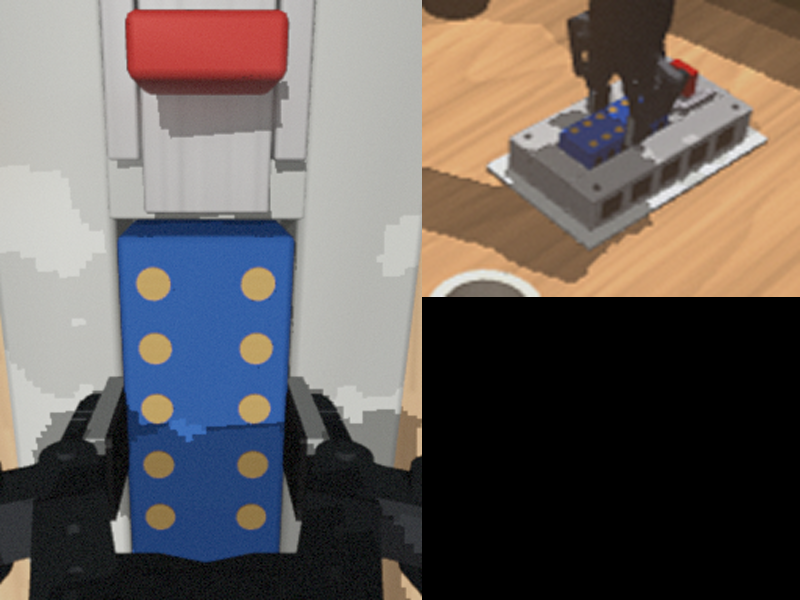

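The block now sits in the mouth, resting on the pad at TCP z 0.0674 with 6.9 N of contact force. I'll release it, close the fingers and press at the centre.

```bash
python3 - <<'E'
from h import *
y=1.499
ctrl.move_gripper(.066); p=ctrl.current_eef_pos()
ctrl.move_linear([p[0],p[1],.125],rate=.1)
ctrl.move_gripper(0.0); M=[.5748,.2643]
ctrl.move_linear([*M,.105],rate=.1)
print(ctrl.move_linear([*M,.080],rate=.03,force_limit=4),ctrl.current_eef_pos())
for k in range(4):
    z=ctrl.current_eef_pos()[2]
    if z<.0672: break
    r=ctrl.move_linear([*M,.066],rate=.02,force_limit=30)
    print(r,ctrl.current_eef_pos(),ctrl.current_ft_force())
    if r: break
ctrl.move_linear([*M,.14],rate=.1); ctrl.move_linear([M[0],M[1]-.02,.22],rate=.15); ctrl.dwell(.1)
im,c=grab("wrist");s,_=grab("scene")
np.savez("press.npz",im=im,**{k:c[k] for k in ("R","t","f","cx","cy")})
for col,z in (("blue",.044),("red",.082)):
    for k in blobs(im,col): print(col,k[:,0].mean(0).round(),[np.round(v,4) for v in rect(k,z,c)])
A=cv2.resize(im[0:300,120:390,::-1],(422,469),interpolation=cv2.INTER_CUBIC)
B=cv2.resize(s[110:220,230:370,::-1],(378,297),interpolation=cv2.INTER_CUBIC)
cv2.imwrite("pics/pr.png",np.hstack([A,np.vstack([B,np.zeros((172,378,3),np.uint8)])])); print(ctrl.current_time())
E
```

```text
True [0.5745577  0.26432647 0.08279236]
False [0.57470963 0.26429702 0.06904161] [-6.98580212 -2.11543154 21.37161228]
False [0.57473018 0.26426323 0.0690425 ] [-8.2388108  -1.99681951 22.5690357 ]
False [0.57471978 0.26428348 0.0690577 ] [-8.2228589  -2.27319769 20.82423811]
False [0.57471852 0.26428622 0.06903349] [-7.14535949 -2.36198909 21.32945119]
blue [252. 155.] [array([0.5742, 0.2646], dtype=float32), np.float32(0.1082), np.float32(0.0439), np.float32(1.5025)]
red [251.  36.] [array([0.5815, 0.3571], dtype=float32), np.float32(0.0287), np.float32(0.0102), np.float32(3.0701)]
18.8167
```

View pics/pr.png

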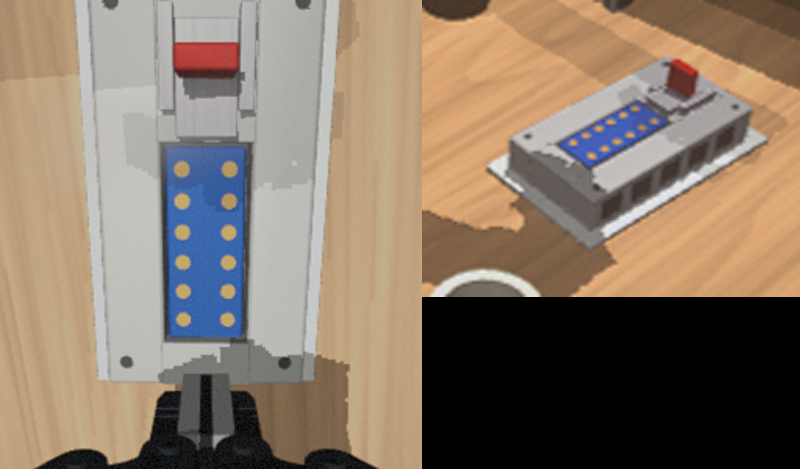

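The block is flush: the press stalled at TCP z 0.0690, which puts the tips at 44 mm, and both views show it level in the recess. The latch is still open, with the red tab 93 mm from the centre. Next I'll push the latch.

```bash
python3 - <<'E'
from h import *
y=1.499; ey=np.array([np.cos(y),np.sin(y)]); m=np.array([.5747,.2641])
at=lambda d,z:[*(m+ey*d),z]
ctrl.move_linear(at(.128,.16),rate=.15); print(ctrl.move_linear(at(.128,.086),rate=.08,force_limit=8),ctrl.current_eef_pos())
r=ctrl.move_linear(at(.083,.086),rate=.03,force_limit=18)
p=np.array(ctrl.current_eef_pos());print(r,p,(p[:2]-m)@ey,ctrl.current_ft_force())
ctrl.move_linear(at(.125,.086),rate=.1); ctrl.move_linear(at(.125,.16),rate=.1); ctrl.move_linear(at(-.03,.23),rate=.15); ctrl.dwell(.2)
im,c=grab("wrist");s,_=grab("scene")
for col,z in (("blue",.044),("red",.082)):
    for k in blobs(im,col): 
        q=rect(k,z,c);print(col,[np.round(v,4) for v in q],(q[0]-m)@ey)
A=cv2.resize(im[0:300,120:390,::-1],(422,469),interpolation=cv2.INTER_CUBIC)
B=cv2.resize(s[110:220,230:370,::-1],(378,297),interpolation=cv2.INTER_CUBIC)
cv2.imwrite("pics/la.png",np.hstack([A,np.vstack([B,np.zeros((172,378,3),np.uint8)])])); print(ctrl.current_time())
E
```

```text
False [0.58435316 0.39192198 0.08665502]
False [0.58089956 0.35330902 0.08626375] 0.08942391518180336 [ 3.3725291  12.97917478 -5.32774661]
blue [array([0.5742, 0.263 ], dtype=float32), np.float32(0.1038), np.float32(0.0439), np.float32(1.4998)] -0.001173966371527621
red [array([0.5799, 0.339 ], dtype=float32), np.float32(0.028), np.float32(0.0061), np.float32(3.0439)] 0.07509922749508596
25.8
```

View pics/la.png

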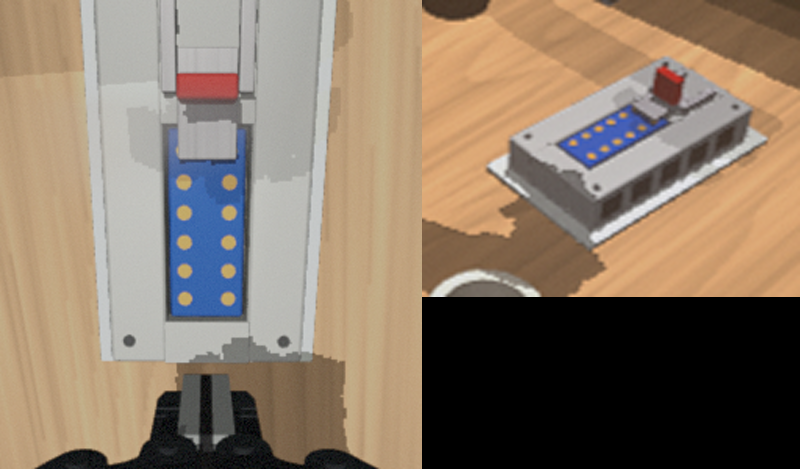

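The bar now lies over the block's end. The tool stalled at 89 mm with 13 N, where I expected 90 mm at the stop. The tab measures about 75 mm from centre, down from 93 mm, and the fingers are clear. I'm handing the job in.

```bash
python3 -c "
from rig import ctrl
ctrl.sign_off()"
```

```text
the job is handed in; nothing more can be done
```

The blue block is flush in the recess, the latch is shut over its end, and the job is handed in at about 26 s of the 58 s allowed. No verdict was reported.

I gripped the middle-sized block (about 108 x 42 mm measured), laid it on the ejector pad and pressed it down with closed fingers. I then pushed the red tab to its stop and moved the arm clear.

**Last checks**
- **Flush:** the press stalled at TCP z 0.069, which puts the fingertips at the cover's top (44 mm), at about 21 N. Both camera views then showed the block level in the recess.
- **Position:** the wrist camera put the block within about 1 mm of the recess centre after pressing, with yaw matching within 0.005 rad.
- **Latch:** the push stalled at 13 N, within 1 mm of where the stop should be. The final picture shows the bar over the block's end.
- **Bystanders:** I never went near the tape roll, bracket or wrench, but I did not measure them again at the end.

**Disagreements**
- The top and wrist cameras differed by 4 mm on the recess position along y. I used the wrist value, which the recess-mouth edges and the pad both supported.
- The final tab position measured 75 mm from the recess centre. The stop should be at 73 mm, so the latch reads as 22 of 24 mm shut, above the 19 mm needed. Part of the tab's red patch was missed in that measurement.

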